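# Record which ring model was chosen

## Task

Record for the client which ring design was chosen: press the recorder's round button to start, then point at the ring model with three stones, fingertips two or three centimetres straight above its middle stone and not touching it, for a good two seconds, then press the button again to stop and let it spring back up. Do not touch or pick up any of the ring models, do not bring the fingers down over the other three, and leave everything else on the desk where it is.

Things in the scene. Friction and masses are not known exactly. Their poses are not given: they have to be found in the camera images.
- three_stone: The ring model to point at: enlarged ring with three stones in a row along its y, a big one (34 mm wide) in the middle and a smaller one (24 mm) on each side. Loose, 100 to 210 g, on a 50 x 64 x 16 mm grey block; origin at the centre of the underside, z up; the hoop stands upright in its y-z plane, 78 mm across (its y). 110 mm high overall, about 77 mm across the stones.
- three_stone_top (a point): Centre of the flat top of the three-stone model's middle stone, 110 mm above the desk: the point to point at, from above.
- two_stone: Another ring model, same make and materials, with two equal stones (each 30 mm wide, about 106 mm high overall). Not to be pointed at or touched. Loose, 100 to 210 g, on a 50 x 64 x 16 mm grey block; origin at the centre of the underside, z up; the hoop stands upright in its y-z plane, 78 mm across (its y). 
- two_stone_top (a point): Top centre of the model two_stone.
- solitaire: Another ring model, same make and materials, with one single large stone (38 mm wide, 112 mm high overall). Not to be pointed at or touched. Loose, 100 to 210 g, on a 50 x 64 x 16 mm grey block; origin at the centre of the underside, z up; the hoop stands upright in its y-z plane, 78 mm across (its y). 
- solitaire_top (a point): Top centre of the model solitaire.
- plain_band: Another ring model, same make and materials, with no stone at all, only a thicker hoop (90 mm high overall). Not to be pointed at or touched. Loose, 100 to 210 g, on a 50 x 64 x 16 mm grey block; origin at the centre of the underside, z up; the hoop stands upright in its y-z plane, 78 mm across (its y). 
- plain_band_top (a point): Top centre of the model plain_band.
- rec_button (a joint): Travel of the recorder's push button in m: 0 up, 0.006 fully down. It moves straight down against a spring (about 1.5 N to start, 5 N fully down), counts as pressed beyond about 4 mm and springs back when let go.
- rec_button_top (a point): Centre of the top face of the recorder's grey round button (36 mm across), 62 mm above the desk when up; it moves with the button. The button stands 10 mm proud of its dark collar, on top of a black round puck 86 mm across and 40 mm high that is fixed to the desk. It is the only button of its kind.
- pen_cup: Bystander: dark steel cup with four pens, 80 mm across, cup 95 mm and pens up to 165 mm high. Loose; origin at the centre of the underside. Leave alone.
- ring_box: Bystander: small closed blue gift box, 50 x 55 x 41 mm. Loose; origin at the centre of the underside. Leave alone.
- loupe: Bystander: black eye loupe standing on end, 34 mm across, 34 mm high. Loose; origin at the centre of the underside. Leave alone.
- phone: Bystander: black cordless handset lying flat, 150 (its x) x 50 x 24 mm. Loose; origin at the centre of the underside. Leave alone.
- mouse: Bystander: grey computer mouse, 105 (its x) x 60 x 34 mm. Loose; origin at the centre of the underside. Leave alone.
- note_pad: Bystander: square pad of orange notes, 75 x 75 x 16 mm. Loose; origin at the centre of the underside. Leave alone.
- sizing_stick: Bystander: tapered aluminium ring stick with a dark wooden handle, lying, 250 mm along its x, 28 mm thick. Loose; origin at the centre of the underside. Leave alone.
Mind the look-alikes: they are no part of the job. What is shaped like the part that bears rec_button but green is not meant. What is shaped like the three_stone but red is not meant.

How it is judged (in metres and radians):
On the way, in this order (a step that is already met when the one before it is completed fails the run):
1. the recorder's button is pressed (beyond 4 mm) (value of joint rec_button above 0.004 m), for 0.05 s.
2. with the button let go, the fingertips point at the three-stone model from just above (roughly 5 to 50 mm above the middle stone and within 20 mm to the side) for 1.5 s (horizontal distance between the grasp point and three_stone_top below 0.02 m and z of the grasp point in the frame of three_stone_top between 0.022 and 0.07 m and value of joint rec_button below 0.0015 m), for 1.5 s.
3. the button is pressed again (beyond 4 mm) (value of joint rec_button above 0.004 m), for 0.05 s.
At the end, for the whole second after the job is handed in: The button is up again (less than 1.5 mm down), all four ring models stand upright and at rest within 6 mm of where they started, and every bystander is within 10 mm of where it started (value of joint rec_button below 0.0015 m and distance of each of three_stone, two_stone, solitaire, plain_band from where it was at the start of the episode below 0.006 m and angle between each of three_stone, two_stone, solitaire, plain_band's own z axis and vertical below 0.1 rad and linear speed of each of three_stone, two_stone, solitaire, plain_band below 0.02 m/s and distance of each of pen_cup, ring_box, loupe, phone, mouse, note_pad, sizing_stick from where it was at the start of the episode below 0.01 m); the robot touches nothing.
It fails at once if a ring model is touched (contact force between any of the fingers, the arm and three_stone above 0.2 N or contact force between any of the fingers, the arm and two_stone above 0.2 N or contact force between any of the fingers, the arm and solitaire above 0.2 N or contact force between any of the fingers, the arm and plain_band above 0.2 N).
It fails at once if a ring model is shifted more than 6 mm, lifted or tipped (distance of any of three_stone, two_stone, solitaire, plain_band from where it was at the start of the episode above 0.006 m or angle between any of three_stone, two_stone, solitaire, plain_band's own z axis and vertical above 0.2 rad).
It fails at once if the fingertips are brought close over one of the other ring models (within 25 mm of its middle to the side and less than about 45 mm above its top) ((horizontal distance between the grasp point and two_stone_top below 0.025 m and z of the grasp point in the frame of two_stone_top below 0.065 m) or (horizontal distance between the grasp point and solitaire_top below 0.025 m and z of the grasp point in the frame of solitaire_top below 0.065 m) or (horizontal distance between the grasp point and plain_band_top below 0.025 m and z of the grasp point in the frame of plain_band_top below 0.065 m)).
It fails at once if a bystander is moved more than 10 mm (distance of any of pen_cup, ring_box, loupe, phone, mouse, note_pad, sizing_stick from where it was at the start of the episode above 0.01 m).
It also fails if it takes over 54 s, if anything falls off the work surface, if the arm or the gripper's body presses on something with over 40 N, if the wrist force passes 120 N, or if a joint passes its speed limit or range.

## Robot

A 6-joint arm with a two-finger parallel gripper is mounted at the origin on the work surface. World frame = base frame: x ahead of the robot, y to its left, z up, the work surface at z = 0. Lengths are in m, angles in degrees, forces in N, time in s.
With the tool pointing down it reaches from about 0.425 to 0.95 m from the base axis. Payload 14.7 kg.
Tool frame: the origin (TCP) lies midway between the tips of the shut fingers; the grasp point (between the pads) lies 19 mm behind it (r.grip_point_offset is the distance from the TCP to the grasp point, in m); x points along the fingers, y is the direction in which the jaws open and shut, and the axes are right-handed (so a half turn about x gives the same grasp; the last joint's range is limited). The gripper opens to 85 mm and grips with 20 to 120 N. Pads are 22 mm wide; open, the fingers measure 114 mm over their backs; the gripper's body (76 mm by 85 mm) begins 54 mm behind the grasp point. The pads swing forward as they close: fully open they stand 13 mm farther back than shut.
Start: joints at [70.955, 27.513, 91.461, -0, 61.026, -2.67], TCP at [0.183, 0.624, 0.231] pointing down, gripper open.
Joint ranges: [-157.49, 157.49], [-46.99, 117.5], [13.45, 153.17], [-89.5, 269.5], [5.16, 153.95], [-167.48, 167.48]. Speed limits (degrees/s): [108.29, 108.29, 136.94, 172.46, 172.46, 172.46].

## Interface

Orientations are given as a 3x3 rotation matrix whose columns are the frame's x, y, z axes.
In Python, from cell import r gives the robot as it stands.
- The arm moves only by the tool move_arm, never from a script. Its argument "targets" is a list of rows, each a list of 7 numbers: the closure, from 0 (fully open) to 1 (shut), then the shift along the tool's x, y, z in cm, then the turn, a rotation vector about the tool's x, y, z in degrees. A call has 1 to 5 rows; each row shifts and turns the commanded pose from where the row before left it, along the tool's axes as they then stand; what a row does not reach is not made up. A row lasts 1/12 s, in which the tool goes at most 41.7 mm and 7.16 degrees, less where a joint would pass 70% of its speed; a pose out of reach is approached as far as the arm can. A call with a gripper value outside its range is refused whole. The fingers move at their own pace and stop on an object; "force" is the grip in N (left out, the last holds). Time passes only in rows, so rows that do not move let the fingers close. It gives the time, the measured TCP pose, the force and the opening at its end, in the units of the state.
- r.observe(): the state, without advancing time (a new reading comes with each control period).
- r.camera(name): name is "side" or "top" or "wrist"; returns a dict with "pixels" (400x640x3 uint8, red, green, blue), "depth" (400x640 float32, m along the optical axis (not along the pixel's ray), 0 where there is no reading), "fx", "fy", "cx", "cy" (pixels), "D" ([k1, k2, p1, p2, k3] as OpenCV has them; the pictures are not rectified), "world_from_camera" (4x4, takes a point from camera to world coordinates); the wrist camera has in their place "tool_from_camera" (4x4, takes a point from camera to tool coordinates, whose origin is the TCP and whose axes are the tool frame's). Camera axes: x right, y down, z forward; pixel columns grow to the right and rows downward; lengths in m; the calibration is good to about 2 mm. A picture is of the moment at which its call begins: read the wrist's pose just before it.
- r.finish_job(): hands the job in, once; it reports no verdict.
Trained networks look in a picture, given as the dict that the camera call returned (one of the last four; its "shot" number tells which), for a name from the list of things; names that differ only in an ending like _2 or _b are one class to them, and where a whole thing is asked for, a point or a joint stands for the part that bears it (a point fixed in the world has none). Each returns a list of dicts, best first, with "confidence" (0 to 1); they miss things now and then, are a little off and sometimes report something else, mostly with a low value. They report only what shows in the picture. A call takes as long as a camera call. They do not tell look-alikes from the thing itself.
- r.masks_of(target, picture): "region" (400x640 bool, what is visible of it) and "centre" ([column, row] in pixels, amid what is visible of it).
- r.mark_of(target, picture): "centre" ([column, row] in pixels: a listed point, or the origin of a listed thing).
The state is a dict: "time_s": time; "joint_positions": joint angles; "qvel": joint speeds; "joint_efforts": joint torques, N m; "ee_pos": TCP position; "orientation": TCP orientation; "contact_force": force on the tool from outside, world axes, zero at the start; "torque": the same for the moment, N m; "finger_gap": opening from 0.0 (shut) to 1.0 (fully open).
Only numpy, scipy, OpenCV 4.12 (cv2) and the standard library are available. Lean on these libraries where they do the work, as an engineer would, in place of code of your own. Each camera call takes 0.05 s, during which the arm holds its last target. There are 200 camera calls.

## Working session

There is one attempt and no reset: what is moved stays moved. The work goes in short steps, Python scripts to look and compute and a tool call to move; the robot and the scene stay as the last step left them, time stands still between calls to the robot, and variables do not carry over. Pictures are saved under pics/ and viewed, about 8 in all and at most 12, crops included, and the job is handed in when it is done.

Besides the shell and the picture viewer there is one more tool, called after ">>>" as a command line: name --pt "numbers of a row" for each row, then --argument value for the rest. move_arm: Moves the arm, as the interface text tells. Its arguments: {"type":"object","properties":{"targets":{"type":"array","items":{"type":"array","items":{"type":"number"}}},"force":{"type":"number"}},"required":["targets"]}

```bash
mkdir -p pics; cat > h.py <<'E'
import numpy as np, cv2
from cell import r
def w(p,uv,T=None):
    u,v=int(round(uv[0])),int(round(uv[1]))
    d=p["depth"][max(0,v-1):v+2,max(0,u-1):u+2]; d=d[d>0]
    if len(d)==0: return None
    z=np.median(d)
    K=np.array([[p["fx"],0,p["cx"]],[0,p["fy"],p["cy"]],[0,0,1]])
    x,y=cv2.undistortPoints(np.array([[uv]],float),K,np.array(p["D"]))[0,0]
    return ((p["world_from_camera"] if T is None else T)@[x*z,y*z,z,1])[:3]
E
python3 - <<'E'
from h import *
o=r.observe(); print(o["ee_pos"],o["orientation"],o["time_s"],o["finger_gap"],r.grip_point_offset)
for n in("top","side"):
    p=r.camera(n); cv2.imwrite(f"pics/{n}1.png",p["pixels"][:,:,::-1])
    for t in("three_stone_top","two_stone_top","solitaire_top","plain_band_top","rec_button_top"):
        for m in r.mark_of(t,p):
            q=w(p,m["centre"]); print(n,t,np.round(m["confidence"],2),np.round(m["centre"],0),None if q is None else q.round(3))
E
```

```text
[0.18311127 0.623257   0.23069276] [[-3.70775822e-04  2.81945177e-01  9.59430445e-01]
 [-1.09044234e-03  9.59429827e-01 -2.81945417e-01]
 [-9.99999337e-01 -1.15074213e-03 -4.82884225e-05]] 0.0 0.9995235329104077 0.0187
top three_stone_top 0.91 [228. 295.] [0.352 0.226 0.106]
top three_stone_top 0.63 [297. 178.] [0.645 0.063 0.109]
top two_stone_top 0.57 [222. 192.] [0.63  0.274 0.014]
top solitaire_top 0.5 [358. 199.] [ 0.597 -0.093  0.088]
top plain_band_top 0.67 [358. 196.] [ 0.604 -0.092  0.088]
top rec_button_top 0.61 [328. 252.] [ 0.462 -0.017  0.062]
top rec_button_top 0.58 [237. 252.] [0.464 0.221 0.036]
top rec_button_top 0.43 [272. 249.] [0.469 0.126 0.062]
side three_stone_top 0.64 [244. 217.] [0.772 0.033 0.02 ]
side two_stone_top 0.77 [293. 262.] [0.603 0.253 0.106]
side two_stone_top 0.23 [254. 322.] [0.677 0.398 0.067]
side solitaire_top 0.66 [256. 180.] [ 0.764 -0.139  0.013]
side solitaire_top 0.55 [311. 141.] [ 0.593 -0.229  0.112]
side plain_band_top 0.88 [303. 174.] [ 0.608 -0.097  0.087]
side plain_band_top 0.26 [367. 146.] [ 0.403 -0.344  0.019]
side rec_button_top 0.44 [348. 198.] [ 0.471 -0.026  0.063]
side rec_button_top 0.44 [352. 235.] [0.46  0.119 0.063]
```

View pics/top1.png

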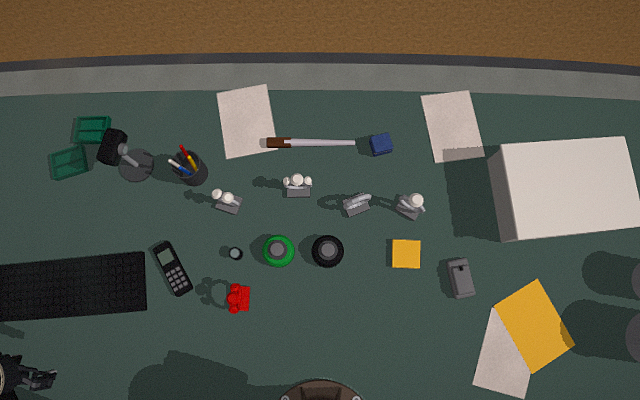

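View pics/side1.png

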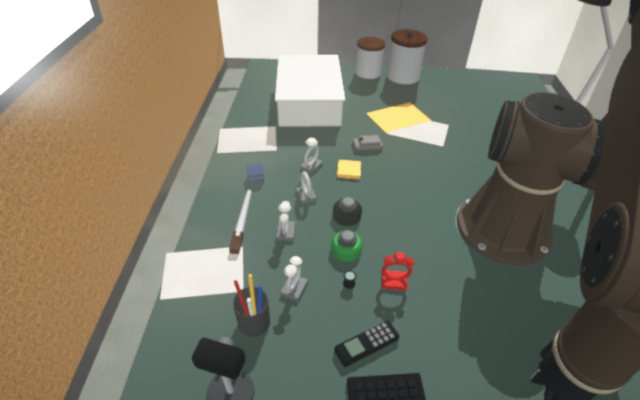

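Top picture: the three-stone candidates are the grey model at (297,180) and the red look-alike at (238,297). Nearby are two_stone (226,198), plain_band (357,203) and solitaire (410,204). The button candidates are the black puck at (328,250) and the green look-alike at (278,250). By the description I choose (297,180) and (328,250), and I'll check both in a crop.

```bash
python3 - <<'E'
from h import *
p=r.camera("top"); c=p["pixels"][150:275,200:440,::-1]
cv2.imwrite("pics/crop1.png",cv2.resize(c,None,fx=3.3,fy=3.3,interpolation=cv2.INTER_CUBIC))
# plane-height blobs
H,W=p["depth"].shape
K=np.array([[p["fx"],0,p["cx"]],[0,p["fy"],p["cy"]],[0,0,1]])
u,v=np.meshgrid(np.arange(W),np.arange(H))
xy=cv2.undistortPoints(np.stack([u,v],-1).reshape(-1,1,2).astype(float),K,np.array(p["D"]))[:,0].reshape(H,W,2)
d=p["depth"]; P=np.dstack([xy*d[...,None],d,np.ones_like(d)])@p["world_from_camera"].T
for n,(u0,u1,v0,v1),zmin in(("btn",(308,348,232,270),.058),("three",(278,316,165,200),.104),("three_all",(278,316,165,200),.07),("two",(205,245,180,220),.09),("plain",(338,375,185,220),.075),("sol",(390,430,185,220),.1)):
    q=P[v0:v1,u0:u1].reshape(-1,4)[:,:3]; q=q[q[:,2]>zmin]
    print(n,len(q),q.mean(0).round(4),q.min(0).round(3),q.max(0).round(3))
for s in (5,):
    q=P[100:330:1,150:440][...,:3]; print("max z",q[...,2].max())
E
```

```text
btn 151 [ 0.4643 -0.0141  0.1137] [ 0.353 -0.032  0.058] [0.487 0.006 1.187]
three 103 [0.6317 0.0619 0.1502] [0.353 0.006 0.104] [0.658 0.079 1.187]
three_all 251 [0.6389 0.0636 0.1173] [0.353 0.006 0.071] [0.661 0.101 1.187]
two 194 [0.5936 0.2467 0.1359] [0.353 0.006 0.093] [0.623 0.282 1.187]
plain 120 [ 0.5875 -0.0875  0.1298] [ 0.353 -0.12   0.075] [0.613 0.006 1.187]
sol 161 [ 0.5779 -0.224   0.1689] [ 0.353 -0.255  0.1  ] [0.61  0.006 1.187]
max z 1.1866196188426081
```

View pics/crop1.png

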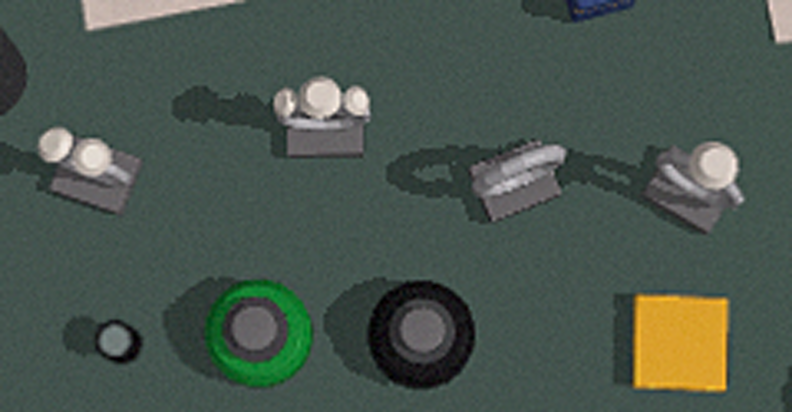

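The crop confirms the choice: the grey three-stone model is at crop (322,97), with a white centre stone and two small ones, and the black puck with the grey button is at (422,329). Next I'll refine the positions, leaving out pixels without depth.

```bash
cat >> h.py <<'E'
def cloud(p,T):
    H,W=p["depth"].shape
    K=np.array([[p["fx"],0,p["cx"]],[0,p["fy"],p["cy"]],[0,0,1]])
    u,v=np.meshgrid(np.arange(W),np.arange(H))
    xy=cv2.undistortPoints(np.stack([u,v],-1).reshape(-1,1,2).astype(float),K,np.array(p["D"]))[:,0].reshape(H,W,2)
    d=p["depth"]; P=(np.dstack([xy*d[...,None],d,np.ones_like(d)])@T.T)[...,:3]
    return P[d>0]
def tool(dw): return (np.array(r.observe()["orientation"]).T@dw*100).round(2)
E
python3 - <<'E'
from h import *
for n in("top","side"):
    p=r.camera(n); q=cloud(p,p["world_from_camera"])
    for nm,c,R,z0,z1 in(("btn",(.466,-.016),.025,.057,.07),("three",(.643,.063),.028,.103,.12),("base3",(.643,.063),.06,.012,.02),("two",(.6,.255),.06,.095,.12),("plain",(.605,-.093),.05,.08,.1),("sol",(.59,-.23),.05,.106,.125)):
        s=q[(np.hypot(*(q[:,:2]-c).T)<R)&(q[:,2]>z0)&(q[:,2]<z1)]
        print(n,nm,len(s),*( (s.mean(0).round(4),((s.max(0)+s.min(0))/2).round(4),np.ptp(s,0).round(3)) if len(s) else ()))
o=r.observe()["ee_pos"]
print(tool(np.array([.45,.32,.231])-o),tool(np.array([.466,-.016,.12])-[.45,.32,.231]))
E
```

```text
top btn 148 [ 0.4696 -0.0152  0.0615] [ 0.4699 -0.0155  0.0619] [0.034 0.033 0.009]
top three 109 [0.6439 0.0652 0.1075] [0.6446 0.0648 0.1088] [0.032 0.028 0.01 ]
top base3 199 [0.6334 0.0651 0.0159] [0.6438 0.065  0.016 ] [0.048 0.061 0.008]
top two 181 [0.6015 0.2548 0.1028] [0.603  0.2556 0.1025] [0.038 0.052 0.014]
top plain 92 [ 0.5982 -0.0923  0.0851] [ 0.5996 -0.091   0.086 ] [0.025 0.047 0.012]
top sol 120 [ 0.5918 -0.238   0.1101] [ 0.5911 -0.2385  0.1111] [0.036 0.031 0.01 ]
side btn 93 [ 0.4722 -0.0112  0.0627] [ 0.4722 -0.0138  0.0622] [0.032 0.039 0.01 ]
side three 83 [0.6462 0.0706 0.1088] [0.6466 0.0697 0.1085] [0.033 0.026 0.011]
side base3 218 [0.6451 0.0716 0.0167] [0.6467 0.0673 0.016 ] [0.05  0.068 0.008]
side two 190 [0.6047 0.2631 0.1039] [0.6043 0.259  0.1032] [0.039 0.057 0.016]
side plain 54 [ 0.6009 -0.087   0.0867] [ 0.6022 -0.0917  0.0873] [0.028 0.05  0.014]
side sol 56 [ 0.595  -0.2329  0.1111] [ 0.5945 -0.2343  0.1117] [0.033 0.029 0.01 ]
[ 3.000e-02 -2.161e+01  3.416e+01] [ 11.1  -31.79  11.01]
```

Heights and sizes match. The button is at (0.470,-0.015,0.062) and the three-stone top at (0.645,0.066,0.110). Moving now.

>>> move_arm --pt "1 0 -2 3.1 0 0 0" --pt "1 0 -2 3.1 0 0 0" --pt "1 0 -2 3.1 0 0 0" --pt "1 0 -2 3.1 0 0 0" --pt "1 0 -2 3.1 0 0 0"

```text
time_s: 1.17
ee_pos: [0.3045, 0.4826, 0.2314]
orientation: [[0.0, 0.281, 0.96], [0.0, 0.96, -0.281], [-1.0, 0.0, 0.0]]
contact_force: [1.7, 1.5, -0.9]
finger_gap: 0.297
```

>>> move_arm --pt "1 0 -2 3.1 0 0 0" --pt "1 0 -2 3.1 0 0 0" --pt "1 0 -2 3.1 0 0 0" --pt "1 0 -2 3.1 0 0 0" --pt "1 0 -2 3.1 0 0 0"

```text
time_s: 1.58
ee_pos: [0.4252, 0.3429, 0.2315]
orientation: [[0.0, 0.282, 0.959], [0.0, 0.959, -0.282], [-1.0, 0.0, 0.0]]
contact_force: [0.8, 0.5, -0.3]
finger_gap: 0.003
```

>>> move_arm --pt "1 0 -3.3 1.1 0 0 0" --pt "1 0 -3.3 1.1 0 0 0" --pt "1 0 -3.3 1.1 0 0 0" --pt "1 0 -3.3 1.1 0 0 0" --pt "1 0 -3.3 1.1 0 0 0"

```text
time_s: 2.0
ee_pos: [0.4303, 0.169, 0.2314]
orientation: [[0.0, 0.282, 0.959], [0.0, 0.959, -0.282], [-1.0, 0.0, 0.0]]
contact_force: [1.7, -1.1, -0.3]
finger_gap: -0.002
```

>>> move_arm --pt "1 0 -3.3 1.1 0 0 0" --pt "1 0 -3.3 1.1 0 0 0" --pt "1 0 -3.3 1.1 0 0 0" --pt "1 0 -3.3 1.1 0 0 0" --pt "1 0 0 0 0 0 0"

```text
time_s: 2.42
ee_pos: [0.4357, 0.0269, 0.2316]
orientation: [[0.001, 0.285, 0.959], [-0.001, 0.959, -0.285], [-1.0, -0.001, 0.001]]
contact_force: [0.1, 1.1, -0.5]
finger_gap: -0.0
```

```bash
python3 - <<'E'
from h import *
o=r.observe(); print(o["ee_pos"],o["finger_gap"],o["contact_force"],tool(np.array([.470,-.0145,.1])-o["ee_pos"]))
E
```

```text
[0.43569275 0.02686957 0.23156098] -0.0001315863315356275 [ 0.05366004  1.11606501 -0.50768734] [13.16 -2.98  4.45]
```

>>> move_arm --pt "1 2 -1.5 2.25 0 0 0" --pt "1 2 -1.5 2.2 0 0 0" --pt "1 3 0 0 0 0 0" --pt "1 3 0 0 0 0 0" --pt "1 0 0 0 0 0 0"

```text
time_s: 2.83
ee_pos: [0.4671, -0.0099, 0.1274]
orientation: [[-0.006, 0.283, 0.959], [0.001, 0.959, -0.283], [-1.0, -0.001, -0.006]]
contact_force: [-2.3, 0.7, -1.0]
finger_gap: -0.0
```

```bash
python3 - <<'E'
from h import *
o=r.observe(); p=r.camera("wrist"); cv2.imwrite("pics/w1.png",p["pixels"][:,:,::-1])
T=np.eye(4);T[:3,:3]=o["orientation"];T[:3,3]=o["ee_pos"]
T=T@p["tool_from_camera"]; q=cloud(p,T)
for nm,c,R,z0,z1 in(("btn",(.470,-.015),.025,.057,.07),("three",(.645,.066),.03,.103,.12)):
    s=q[(np.hypot(*(q[:,:2]-c).T)<R)&(q[:,2]>z0)&(q[:,2]<z1)]
    if len(s): print(nm,len(s),s.mean(0).round(4),((s.max(0)+s.min(0))/2).round(4),np.ptp(s,0).round(3))
print(o["ee_pos"],tool(np.array([.470,-.0145,.056])-o["ee_pos"]))
E
```

```text
btn 2006 [ 0.4697 -0.0138  0.0612] [ 0.4703 -0.0143  0.0603] [0.033 0.035 0.007]
[ 0.46714543 -0.00985066  0.12736214] [ 7.13 -0.36  0.44]
```

View pics/w1.png

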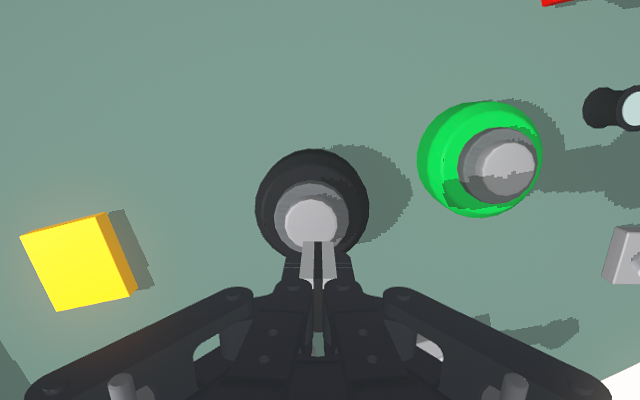

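The wrist picture shows the shut fingertips over the black puck's grey button at (312,220), with the green one aside at (500,165). The wrist measurement agrees with the top view.

>>> move_arm --pt "1 2 0 0 0 0 0" --pt "1 2 0 0 0 0 0" --pt "1 0 0 0 0 0 0" --pt "1 0 0 0 0 0 0" --pt "1 0 0 0 0 0 0"

```text
time_s: 3.3
ee_pos: [0.4706, -0.0097, 0.093]
orientation: [[0.002, 0.282, 0.96], [-0.0, 0.96, -0.282], [-1.0, 0.0, 0.002]]
contact_force: [0.6, 0.5, 0.4]
finger_gap: -0.003
```

>>> move_arm --pt "1 1.2 -0.45 0.1 0 0 0" --pt "1 1.2 0 0 0 0 0" --pt "1 0.7 0 0 0 0 0" --pt "1 0 0 0 0 0 0" --pt "1 0 0 0 0 0 0"

```text
time_s: 3.72
ee_pos: [0.4699, -0.0144, 0.0611]
orientation: [[0.001, 0.282, 0.959], [-0.0, 0.959, -0.282], [-1.0, 0.0, 0.001]]
contact_force: [-0.4, -1.5, 3.0]
finger_gap: -0.001
```

>>> move_arm --pt "1 0.3 0 0 0 0 0" --pt "1 0.2 0 0 0 0 0" --pt "1 0.1 0 0 0 0 0" --pt "1 0 0 0 0 0 0" --pt "1 0 0 0 0 0 0"

```text
time_s: 4.13
ee_pos: [0.4701, -0.0144, 0.0556]
orientation: [[0.002, 0.282, 0.959], [-0.0, 0.959, -0.282], [-1.0, 0.0, 0.002]]
contact_force: [-4.6, 0.3, 31.2]
finger_gap: -0.001
```

>>> move_arm --pt "1 -1 0 0 0 0 0" --pt "1 -3 0 0 0 0 0" --pt "1 -3 0 0 0 0 0" --pt "1 -3 0 0 0 0 0" --pt "1 -3 0 0 0 0 0"

```text
time_s: 4.55
ee_pos: [0.4691, -0.0143, 0.1859]
orientation: [[-0.0, 0.282, 0.959], [0.0, 0.959, -0.282], [-1.0, -0.0, -0.0]]
contact_force: [0.6, 0.7, -1.7]
finger_gap: 0.0
```

>>> move_arm --pt "1 0 2.5 2.9 0 0 0" --pt "1 0 2.5 2.9 0 0 0" --pt "1 0 2.5 2.9 0 0 0" --pt "1 0 2 2.5 0 0 0" --pt "1 0 0 0 0 0 0"

```text
time_s: 4.97
ee_pos: [0.609, 0.0473, 0.1847]
orientation: [[0.004, 0.281, 0.96], [0.001, 0.96, -0.281], [-1.0, 0.002, 0.004]]
contact_force: [-1.5, -0.3, -0.4]
finger_gap: -0.001
```

```bash
python3 - <<'E'
from h import *
o=r.observe(); p=r.camera("wrist"); cv2.imwrite("pics/w2.png",p["pixels"][:,:,::-1])
T=np.eye(4);T[:3,:3]=o["orientation"];T[:3,3]=o["ee_pos"]
q=cloud(p,T@p["tool_from_camera"])
for nm,c,R,z0,z1 in(("btn",(.470,-.015),.025,.053,.07),("three",(.645,.066),.028,.103,.12)):
    s=q[(np.hypot(*(q[:,:2]-c).T)<R)&(q[:,2]>z0)&(q[:,2]<z1)]
    if len(s): print(nm,len(s),s.mean(0).round(4),((s.max(0)+s.min(0))/2).round(4),np.ptp(s,0).round(3))
p=r.camera("top");q=cloud(p,p["world_from_camera"]);s=q[(np.hypot(*(q[:,:2]-(.47,-.015)).T)<.012)&(q[:,2]<.09)];print("top btn z",len(s),np.median(s[:,2]) if len(s) else 0)
o=r.observe();print(o["ee_pos"],tool(np.array([.645,.066,.136])-o["ee_pos"]))
E
```

```text
btn 1994 [ 0.4732 -0.0129  0.0608] [ 0.4697 -0.0125  0.0584] [0.041 0.041 0.011]
three 1142 [0.644  0.0679 0.1074] [0.6465 0.0667 0.107 ] [0.032 0.031 0.008]
top btn z 0 0
[0.60408306 0.04572361 0.18386425] [4.78 3.1  3.36]
```

View pics/w2.png

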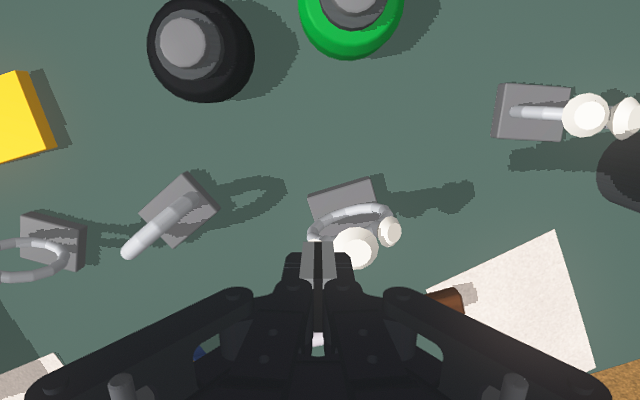

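The wrist picture shows the released black button at (185,45) and the grey three-stone model with its middle stone at (355,245), just beyond the fingers. Its measured position, about (0.645,0.067), agrees with the top view.

>>> move_arm --pt "1 0 1.6 1.7 0 0 0" --pt "1 0 1.5 1.7 0 0 0" --pt "1 0 0 0 0 0 0" --pt "1 0 0 0 0 0 0" --pt "1 0 0 0 0 0 0"

```text
time_s: 5.48
ee_pos: [0.6437, 0.0648, 0.1841]
orientation: [[-0.001, 0.282, 0.959], [-0.0, 0.959, -0.282], [-1.0, -0.001, -0.001]]
contact_force: [-0.7, 0.3, -0.6]
finger_gap: 0.001
```

>>> move_arm --pt "1 1.5 0.2 0 0 0 0" --pt "1 1.5 0 0 0 0 0" --pt "1 1 0 0 0 0 0" --pt "1 0.8 0 0 0 0 0" --pt "1 0 0 0 0 0 0"

```text
time_s: 5.9
ee_pos: [0.6441, 0.0668, 0.1348]
orientation: [[-0.003, 0.282, 0.959], [-0.0, 0.959, -0.282], [-1.0, -0.001, -0.003]]
contact_force: [-0.2, 0.6, -0.4]
finger_gap: 0.003
```

>>> move_arm --pt "1 0 0 0 0 0 0" --pt "1 0 0 0 0 0 0" --pt "1 0 0 0 0 0 0" --pt "1 0 0 0 0 0 0" --pt "1 0 0 0 0 0 0"

```text
time_s: 6.32
ee_pos: [0.6458, 0.0672, 0.1368]
orientation: [[0.001, 0.282, 0.959], [0.0, 0.959, -0.282], [-1.0, 0.0, 0.001]]
contact_force: [-0.5, 0.5, -1.4]
finger_gap: 0.005
```

```bash
python3 - <<'E'
from h import *
o=r.observe(); print(o["ee_pos"],o["time_s"])
p=r.camera("side"); cv2.imwrite("pics/s2.png",cv2.resize(p["pixels"][150:280,200:400,::-1],None,fx=3.5,fy=3.5,interpolation=cv2.INTER_CUBIC))
E
```

```text
[0.64582528 0.06721191 0.13676985] 6.3167
```

View pics/s2.png

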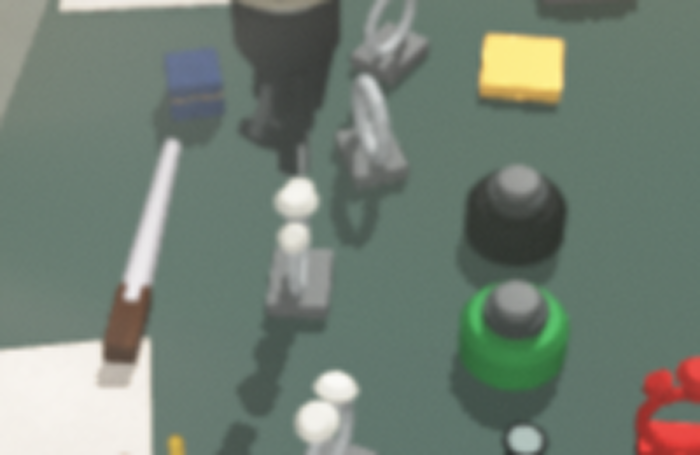

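>>> move_arm --pt "1 0 0 0 0 0 0" --pt "1 0 0 0 0 0 0" --pt "1 0 0 0 0 0 0" --pt "1 0 0 0 0 0 0" --pt "1 0 0 0 0 0 0"

```text
time_s: 6.78
ee_pos: [0.6456, 0.0672, 0.1363]
orientation: [[-0.0, 0.282, 0.959], [-0.0, 0.959, -0.282], [-1.0, -0.0, -0.0]]
contact_force: [0.2, 0.1, 0.9]
finger_gap: -0.002
```

>>> move_arm --pt "1 0 0 0 0 0 0" --pt "1 0 0 0 0 0 0" --pt "1 0 0 0 0 0 0" --pt "1 0 0 0 0 0 0" --pt "1 0 0 0 0 0 0"

```text
time_s: 7.2
ee_pos: [0.6456, 0.0672, 0.1363]
orientation: [[-0.0, 0.282, 0.959], [-0.0, 0.959, -0.282], [-1.0, -0.0, -0.0]]
contact_force: [-0.0, -0.7, -0.4]
finger_gap: 0.004
```

>>> move_arm --pt "1 0 0 0 0 0 0" --pt "1 0 0 0 0 0 0" --pt "1 0 0 0 0 0 0" --pt "1 0 0 0 0 0 0" --pt "1 0 0 0 0 0 0"

```text
time_s: 7.62
ee_pos: [0.6456, 0.0672, 0.1363]
orientation: [[-0.0, 0.282, 0.959], [-0.0, 0.959, -0.282], [-1.0, -0.0, -0.0]]
contact_force: [0.3, 0.3, -0.7]
finger_gap: 0.002
```

>>> move_arm --pt "1 0 0 0 0 0 0" --pt "1 0 0 0 0 0 0" --pt "1 0 0 0 0 0 0" --pt "1 0 0 0 0 0 0" --pt "1 0 0 0 0 0 0"

```text
time_s: 8.03
ee_pos: [0.6456, 0.0672, 0.1363]
orientation: [[0.0, 0.282, 0.959], [-0.0, 0.959, -0.282], [-1.0, -0.0, 0.0]]
contact_force: [-0.8, 0.6, 0.3]
finger_gap: 0.002
```

>>> move_arm --pt "1 0 0 0 0 0 0" --pt "1 0 0 0 0 0 0" --pt "1 0 0 0 0 0 0" --pt "1 0 0 0 0 0 0" --pt "1 0 0 0 0 0 0"

```text
time_s: 8.45
ee_pos: [0.6456, 0.0672, 0.1363]
orientation: [[-0.0, 0.282, 0.959], [-0.0, 0.959, -0.282], [-1.0, -0.0, -0.0]]
contact_force: [0.4, -0.8, 0.2]
finger_gap: -0.0
```

The side crop shows the fingertips (295,165) just above the middle stone (296,200) with a gap between them, and the button up at (518,180). I held there for over 2.5 s, so now I go back to the button.

>>> move_arm --pt "1 -2.5 0 0 0 0 0" --pt "1 -2.5 0 0 0 0 0" --pt "1 0 -2.5 -2.9 0 0 0" --pt "1 0 -2.5 -2.9 0 0 0" --pt "1 0 -2.5 -2.9 0 0 0"

```text
time_s: 8.87
ee_pos: [0.5399, 0.0195, 0.1865]
orientation: [[0.001, 0.281, 0.96], [-0.0, 0.96, -0.281], [-1.0, 0.0, 0.001]]
contact_force: [0.4, -0.7, -1.3]
finger_gap: 0.002
```

>>> move_arm --pt "1 0 -2.5 -2.9 0 0 0" --pt "1 0 -2.8 -2.9 0 0 0" --pt "1 3 0 0 0 0 0" --pt "1 0 0 0 0 0 0" --pt "1 0 0 0 0 0 0"

```text
time_s: 9.28
ee_pos: [0.4703, -0.0148, 0.1562]
orientation: [[-0.001, 0.283, 0.959], [0.0, 0.959, -0.283], [-1.0, -0.0, -0.001]]
contact_force: [0.0, -0.3, -0.2]
finger_gap: -0.0
```

>>> move_arm --pt "1 0 0 0 0 0 0" --pt "1 0 0 0 0 0 0"

```text
time_s: 9.45
ee_pos: [0.4719, -0.0144, 0.157]
orientation: [[0.001, 0.281, 0.96], [-0.0, 0.96, -0.281], [-1.0, 0.0, 0.001]]
contact_force: [0.2, -0.3, 1.0]
finger_gap: 0.002
```

>>> move_arm --pt "1 3 0 -0.1 0 0 0" --pt "1 3 0 0 0 0 0" --pt "1 2 0 0 0 0 0" --pt "1 1 0 0 0 0 0" --pt "1 0 0 0 0 0 0"

```text
time_s: 9.87
ee_pos: [0.4691, -0.0141, 0.0649]
orientation: [[-0.003, 0.281, 0.96], [0.0, 0.96, -0.281], [-1.0, -0.0, -0.003]]
contact_force: [-0.2, -0.6, 0.1]
finger_gap: -0.0
```

>>> move_arm --pt "1 0.5 0 0 0 0 0" --pt "1 0.3 0 0 0 0 0" --pt "1 0.2 0 0 0 0 0" --pt "1 0.05 0 0 0 0 0" --pt "1 0 0 0 0 0 0"

```text
time_s: 10.28
ee_pos: [0.4704, -0.0145, 0.0565]
orientation: [[0.002, 0.282, 0.959], [-0.0, 0.959, -0.282], [-1.0, 0.0, 0.002]]
contact_force: [2.6, 3.1, 5.1]
finger_gap: -0.001
```

>>> move_arm --pt "1 0.05 0 0 0 0 0" --pt "1 0 0 0 0 0 0" --pt "1 0 0 0 0 0 0"

```text
time_s: 10.53
ee_pos: [0.4704, -0.0145, 0.0559]
orientation: [[0.002, 0.282, 0.959], [-0.0, 0.959, -0.282], [-1.0, 0.0, 0.002]]
contact_force: [2.7, 3.9, 10.3]
finger_gap: -0.001
```

>>> move_arm --pt "1 -1 0 0 0 0 0" --pt "1 -3 0 0 0 0 0" --pt "1 -3 0 0 0 0 0" --pt "1 -3 0 0 0 0 0" --pt "1 -3 0 0 0 0 0"

```text
time_s: 10.95
ee_pos: [0.4685, -0.0145, 0.1872]
orientation: [[-0.001, 0.282, 0.959], [-0.0, 0.959, -0.282], [-1.0, -0.0, -0.001]]
contact_force: [0.7, 0.3, -0.5]
finger_gap: -0.0
```

>>> move_arm --pt "1 -2 0 0 0 0 0" --pt "1 0 0 0 0 0 0" --pt "1 0 0 0 0 0 0" --pt "1 0 0 0 0 0 0" --pt "1 0 0 0 0 0 0"

```text
time_s: 11.37
ee_pos: [0.4686, -0.0144, 0.2045]
orientation: [[-0.002, 0.282, 0.959], [0.0, 0.959, -0.282], [-1.0, -0.0, -0.002]]
contact_force: [0.8, -0.1, -0.1]
finger_gap: 0.001
```

```bash
python3 - <<'E'
from h import *
p=r.camera("side"); q=cloud(p,p["world_from_camera"])
for nm,c,R,z0,z1 in(("btn",(.472,-.0138),.025,.057,.07),("three",(.646,.069),.028,.103,.12),("two",(.6,.255),.06,.095,.12),("plain",(.605,-.093),.05,.08,.1),("sol",(.59,-.23),.05,.106,.125)):
    s=q[(np.hypot(*(q[:,:2]-c).T)<R)&(q[:,2]>z0)&(q[:,2]<z1)]
    print(nm,len(s),*((s.mean(0).round(4),((s.max(0)+s.min(0))/2).round(4)) if len(s) else ()))
print(r.observe()["ee_pos"],r.observe()["contact_force"]); print(r.finish_job())
E
```

```text
btn 94 [ 0.4724 -0.0114  0.0627] [ 0.4708 -0.0119  0.0619]
three 84 [0.6465 0.0705 0.1086] [0.6467 0.0694 0.1086]
two 194 [0.6046 0.2629 0.1036] [0.6039 0.259  0.1026]
plain 55 [ 0.5996 -0.0847  0.0863] [ 0.6002 -0.085   0.0868]
sol 58 [ 0.5945 -0.2326  0.1111] [ 0.5946 -0.2333  0.1117]
[ 0.46862571 -0.01441134  0.20440259] [-0.68965768  0.68307612 -0.63986184]
the job is handed in; nothing more can be done
None
```

The job is done and handed in at about 11.4 s. I pressed the black recorder's button and held the shut fingertips about 26 mm above the middle stone of the grey three-stone model for over 2 s. Then I pressed the button again and backed off upwards. I left the green puck and the red ring model alone.

- **Button presses:** both reached the bottom stop. The tip went down to about 0.056 m, with about 31 N the first time and 10 N the second. Between the presses and at the end the button was back up, at about 0.062 m.
- **Ring models:** in the last side view, three_stone, two_stone and solitaire were within about 1 mm of where they started. I felt no contact force while pointing.
- **One reading that disagreed:** the side view put plain_band's mean position about 2.6 mm off, and the middle of its extent about 7 mm off in y. It rests on only about 55 pixels of a thin hoop and the arm never went near it, so I took it as noise and did not check further.
- **Bystanders:** I did not re-measure them one by one at the end. The arm never came down near any of them.

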